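Set the air elbow on the shoemaker's bench

TASK

Of the two brass air fittings screwed onto the bench's upright threaded stubs, take the elbow (the one with a single side outlet) and screw it further on, clockwise seen from above, until its outlet points at the raised pointer on the flange below it, so that the sole press's air line can be joined there. Stop at the pointer and let go: do not screw it well past, because backing it off would break the seal, and leave the tee (two outlets) turned as it is.

Things in the scene. Friction and masses are not known exactly. Their poses are not given: they have to be found in the camera images.
- elbow_grip (a point): Centre of the brass elbow's square body, on its stub's vertical axis, 66 mm above the bench. Body 50 to 82 mm above the bench; its two flat sides, 26 mm apart, face along this point's own y axis: fingers from above can close on them. The single outlet leaves along its own x axis. Turns only about the stub; clockwise from above screws it on (2.3 mm a turn). Stiff, about 0.1 N m, stays where left.
- elbow_outlet (a point): Centre of the elbow's open outlet end, 46 mm from the stub's axis, 66 mm above the bench; its own x axis points out of the outlet. Outlet 20 mm in diameter with a 25 mm rim. At the start it stands 40 to 77 degrees anticlockwise (seen from above) of the pointer.
- mark (a point): Top of the raised steel pointer on the elbow's flange: an upright tab 14 mm long (radially), 10 mm wide, top 30 mm above the bench, centred 57 mm from the stub's axis, with a dark line from it towards the stub. Its own x axis points straight out from the axis. The fixed grey round flange is 128 mm across, 12 mm high, with four low bolt heads, at a varying place and angle mid-bench.
- tee_outlet (a point): One of the two opposite outlet ends of the brass tee on the other, like flange, 24 to 43 cm from the elbow: same body and height as the elbow, each outlet ending 46 mm from its stub's axis. It would turn like the elbow; leave it alone.
Mind the look-alikes: they are no part of the job. What is shaped like the part that bears elbow_grip but red is not meant.

How it is judged:
By the outcome, as a careful person would: the job done as asked, in the order asked, and still so for the second after the job is handed in, with the robot touching nothing.
It also fails if it takes over 35 s, if anything falls off the work surface, if the arm or the gripper's body presses on something with over 40 N, if the wrist force passes 120 N, or if a joint passes its speed limit or range.

ROBOT

A 7-joint arm with a two-finger parallel gripper is mounted at the origin on the work surface. World frame = base frame: x ahead of the robot, y to its left, z up, the work surface at z = 0. Lengths are in m, angles in rad, forces in N, time in s.
With the tool pointing down it reaches from about 0.4 to 0.875 m from the base axis. Payload 6.5 kg.
Tool frame: the origin (TCP) lies at the very end of the fingers, on their centre line; the grasp point (between the pads) lies grip_point_offset behind it (grip_point_offset is the distance from the TCP to the grasp point, in m); x points along the fingers, y is the direction in which the jaws open and shut, and the axes are right-handed (so a half turn about x gives the same grasp; the last joint's range is limited). The gripper opens to 88 mm and grips with 3 to 60 N. Pads are 18 mm wide; open, the fingers measure 123 mm over their backs; the gripper's body (75 mm by 187 mm) begins 45 mm behind the grasp point.
Start: joints at [1.148, 0.536, -0.004, 1.538, 0.003, 1.067, -0.071], TCP at [0.227, -0.609, 0.239] pointing down, gripper open.
Joint ranges: [-2.7, 2.7], [-0.37, 2.16], [-1.27, 1.26], [0.24, 2.4], [-1.31, 4.45], [0.19, 1.91], [-2.76, 2.76]. Speed limits (rad/s): [2.39, 2.39, 3.14, 3.14, 3.14, 3.14, 3.14].

INTERFACE

Orientations are given as a rotation vector (axis times angle).
In Python, from plant import move_pose, move_linear, goto_joints, grip, dwell, ik, observe, get_image, PlanningError, finish_job, grip_point_offset gives the robot as it stands. The module is installed in compiled form; this text tells all that it offers. Calls block until the motion is done:
- move_pose(position, orientation): joint-space move of the TCP to a pose.
- move_linear(position, rot=None, speed=0.15, f_stop=None): straight line of the TCP; rot=None keeps the orientation; speed is the mean speed in m/s. With f_stop (N) it stops when the force on the tool has changed by that much, and returns True; else False.
- goto_joints(angles): joint-space move.
- grip(opening, squeeze=None): finger opening in m; squeeze is the grip in N (None keeps the last); returns when the fingers have stopped.
- dwell(seconds).
- ik(position, orientation): joint angles nearest the present ones, or None.
- observe(): the state.
- get_image(name): name is "side" or "top" or "wrist"; returns a dict with "frame" (480x640x3 uint8, red, green, blue), "vfov" (degrees; the focal length in pixels is half the picture's height over the tangent of half this angle, whatever the lens; pixels are square), "cx", "cy" (the principal point, pixels), "cam_to_world" (4x4, takes a point from camera to world coordinates). Camera axes: x right, y down, z forward; pixel columns grow to the right and rows downward; lengths in m; the calibration is good to about 2 mm. The wrist camera is an equidistant fisheye: a pixel r from the principal point sees the ray r / f radians off the axis. A picture is of the moment at which its call begins. There is no depth.
A pose or a line that the arm cannot do raises PlanningError and nothing moves.
- finish_job(): hands the job in, once; it reports no verdict.
The state is a dict: "time_s": time; "joint_pos": joint angles; "qvel": joint speeds; "joint_efforts": joint torques, N m; "tcp_pos": TCP position; "tool_rot": TCP orientation; "wrist_force": force on the tool from outside, world axes, zero at the start; "wrist_torque": the same for the moment, N m; "opening": finger opening in m.
Only numpy, scipy, OpenCV 4.12 (cv2) and the standard library are available. Lean on these libraries where they do the work, as an engineer would, in place of code of your own. Each camera call takes 0.05 s, during which the arm holds its last target. There are 200 camera calls.

## Working session

There is one attempt and no reset: what is moved stays moved. The work goes in short steps, each a Python script; the robot and the scene stay as the last script left them, time stands still between calls to the robot, and variables do not carry over. Pictures are saved under pics/ and viewed, about 8 in all and at most 12, crops included, and the job is handed in when it is done.

```bash
mkdir -p pics; cat > h.py <<'E'
import numpy as np, cv2
from plant import *
def shot(n,f):
    d=get_image(n); cv2.imwrite(f'pics/{f}.png',d['frame'][:,:,::-1]); np.savez(f'pics/{f}.npz',**d); return d
def ray(d,u,v):
    f=240/np.tan(np.radians(float(d['vfov']))/2); M=np.array(d['cam_to_world'])
    r=np.array([(u-d['cx'])/f,(v-d['cy'])/f,1.0]); 
    return M[:3,3],M[:3,:3]@(r/np.linalg.norm(r))
def rayfish(d,u,v):
    f=240/np.tan(np.radians(float(d['vfov']))/2); M=np.array(d['cam_to_world'])
    a=np.array([u-d['cx'],v-d['cy']]); r=np.hypot(*a); t=r/f
    k=np.r_[a/max(r,1e-9)*np.sin(t),np.cos(t)]
    return M[:3,3],M[:3,:3]@k
def onz(o,r,z): return o+r*(z-o[2])/r[2]
def proj(d,p,fish=False):
    f=240/np.tan(np.radians(float(d['vfov']))/2); M=np.array(d['cam_to_world'])
    c=M[:3,:3].T@(np.array(p)-M[:3,3])
    if fish:
        r=np.hypot(c[0],c[1]); t=np.arctan2(r,c[2]); return np.array([d['cx'],d['cy']])+c[:2]/r*t*f
    return np.array([d['cx'],d['cy']])+c[:2]/c[2]*f
E
python3 - <<'E'
from h import *
for n in('top','side'):
    d=shot(n,n+'0'); print(n,d['vfov'],d['cx'],d['cy'],np.round(d['cam_to_world'],3).tolist())
print(observe(),grip_point_offset)
E
```

```text
top 48.36616516584361 319.61695385341545 236.27632307801295 [[0.024, -0.988, 0.152, 0.293], [-1.0, -0.024, 0.003, 0.149], [0.001, -0.152, -0.988, 1.135], [0.0, 0.0, 0.0, 1.0]]
side 55.53381368403431 325.3475327481172 233.93806563775115 [[-0.98, -0.148, 0.135, 0.319], [-0.2, 0.765, -0.612, 0.725], [-0.013, -0.627, -0.779, 0.785], [0.0, 0.0, 0.0, 1.0]]
{'time_s': 0.1, 'joint_pos': array([ 1.1478076 ,  0.53708628, -0.00442164,  1.53874318,  0.00259026,
        1.06732688, -0.07117536]), 'qvel': array([ 0.00107947, -0.00274104,  0.00019591, -0.00169831, -0.00112306,
        0.00159759, -0.0012694 ]), 'joint_efforts': array([ 3.83535546e-03, -5.72075880e+01,  9.94612388e-01, -2.52231359e+01,
       -5.61012863e-02,  1.34624253e-02,  4.00620286e-05]), 'tcp_pos': array([ 0.22681236, -0.60855704,  0.23794167]), 'tool_rot': array([ 2.0272827 ,  0.3672488 , -2.02808491]), 'wrist_force': array([-0.66909197, -0.81523725, -0.40219674]), 'wrist_torque': array([-0.01722758,  0.04073146, -0.01353687]), 'opening': 0.0881439754474432} 0.0187
```

View pics/top0.png

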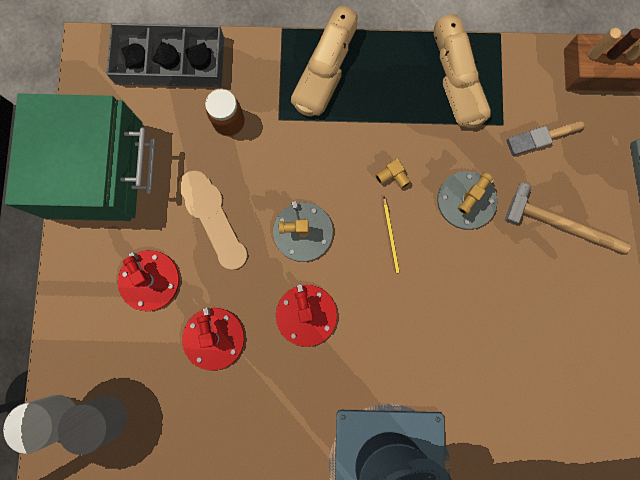

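View pics/side0.png

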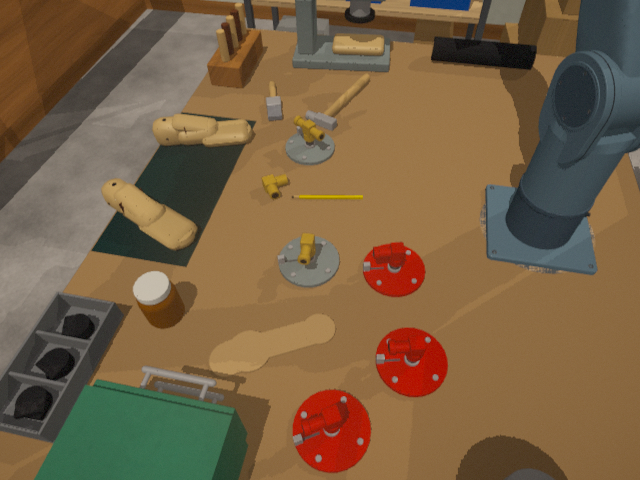

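Viewed (2 so far): Candidates in the top view are:
- the brass elbow on the grey flange, at (300,228), with its outlet to the left and the pointer near (295,206)
- the tee on the other grey flange, at (475,195)
- a loose brass tee at (394,175)
- red elbows at (140,270), (207,330) and (303,305)

I choose the one at (300,228) and will check it in a close crop.

```bash
python3 - <<'E'
from h import *
L=lambda n:np.load(f'pics/{n}.npz')
res={}
for n,box in(('top0',(260,190,345,275)),('side0',(265,225,350,295))):
    d=L(n); im=d['frame']; x0,y0,x1,y1=box
    hsv=cv2.cvtColor(im,cv2.COLOR_RGB2HSV)
    m=np.zeros(im.shape[:2],np.uint8); s=np.s_[y0:y1,x0:x1]
    m[s]=((hsv[s][...,1]<70)).astype(np.uint8)*255
    c=max(cv2.findContours(m,cv2.RETR_EXTERNAL,cv2.CHAIN_APPROX_NONE)[0],key=cv2.contourArea)
    hull=cv2.convexHull(c)
    P=np.array([onz(*ray(d,*p[0]),.012)[:2] for p in c]); (cx,cy),r=cv2.minEnclosingCircle(P.astype(np.float32)); 
    A=np.c_[2*P,np.ones(len(P))]
    w=np.ones(len(P),bool)
    for _ in range(6):
        q=np.linalg.lstsq(A[w],(P[w]**2).sum(1),rcond=None)[0]; R=np.sqrt(q[2]+q[0]**2+q[1]**2)
        e=abs(np.hypot(*(P-q[:2]).T)-R); w=e<max(.003,np.median(e)*1.5)
    print(n,'flange',q[:2],R,w.mean())
    b=np.zeros_like(m); b[s]=((hsv[s][...,1]>150)&(hsv[s][...,0]>15)&(hsv[s][...,0]<28)&(hsv[s][...,2]>90))*255
    M=cv2.moments(b,True); u=(M['m10']/M['m00'],M['m01']/M['m00']); print('brass centroid',u,M['m00'],onz(*ray(d,*u),.066))
    print('px of stub axis at 66mm',proj(d,[*q[:2],.066]))
    cr=cv2.resize(im[y0-5:y1+5,x0-5:x1+5],None,fx=5,fy=5,interpolation=cv2.INTER_CUBIC); res[n]=cr[:,:,::-1]
h=max(v.shape[0] for v in res.values())
o=np.hstack([cv2.copyMakeBorder(v,0,h-v.shape[0],0,0,0) for v in res.values()])
f=min(1,800/o.shape[1]); cv2.imwrite('pics/crop1.png',cv2.resize(o,None,fx=f,fy=f)); print(f)
E
```

```text
top0 flange [0.47627882 0.18817205] 0.0628216464186322 0.9763313609467456
brass centroid (294.3481012658228, 226.58227848101265) 316.0 [0.47624149 0.20313648 0.066     ]
px of stub axis at 66mm [301.72195622 226.74163761]
side0 flange [0.47362424 0.1930617 ] 0.0633999962575191 0.7014218009478673
brass centroid (306.50127226463104, 247.39949109414758) 393.0 [0.47326717 0.20125783 0.066     ]
px of stub axis at 66mm [307.25629161 244.14573897]
0.8421052631578947
```

View pics/crop1.png

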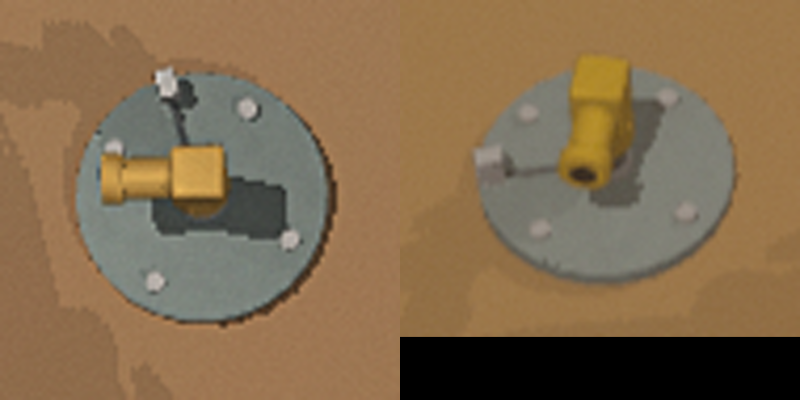

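Crop (3 viewed) shows one outlet, pointing left, with its end at crop (112,180), which is top px (281.6,227.7). The body is centred at crop (199,172) and the pointer top at (166,80), which is top px (294.4,204). That confirms the elbow. Next I measure roughly, hover, and look from the wrist.

```bash
cat >> h.py <<'E'
from scipy.spatial.transform import Rotation as Rn
def down(a):
    return Rn.from_matrix(np.array([[0,0,-1],[np.cos(a),np.sin(a),0],[np.sin(a),-np.cos(a),0]]).T).as_rotvec()
def yaw():
    y=Rn.from_rotvec(observe()['tool_rot']).as_matrix()[:,1]; return np.arctan2(y[1],y[0])
E
python3 - <<'E'
from h import *
d=np.load('pics/top0.npz')
o=onz(*ray(d,281.6,227.7),.066);b=onz(*ray(d,302.3,225.9),.082);m=onz(*ray(d,294.4,204),.030)
c=np.array([.475,.190])
ang=lambda p:np.degrees(np.arctan2(*(p[:2]-c)[::-1]))
print('out',o,np.hypot(*(o[:2]-c)),ang(o),'body',b,'mark',m,np.hypot(*(m[:2]-c)),ang(m))
for a in np.radians([185,5]):
    for z in(.2,.0473):
        for da in(0,-80): 
            q=ik([*c,z],down(a+np.radians(da))); print(np.degrees(a),z,da,None if q is None else np.round(q,2))
E
```

```text
out [0.47331137 0.22890903 0.066     ] 0.03894565341562001 92.48505002456652 body [0.47526678 0.18647389 0.082     ] mark [0.530767   0.20638609 0.03      ] 0.05812454087451896 16.37444225403598
185.0 0.2 0 [ 0.34  0.59 -1.07  1.89  0.6   1.03  2.24]
185.0 0.2 -80 [ 0.43  0.7  -1.25  1.89  0.75  1.12  0.72]
185.0 0.0473 0 [ 0.32  0.94 -1.08  1.97  1.06  0.95  1.91]
185.0 0.0473 -80 [-0.07  0.67 -0.51  1.99  0.55  0.62  0.89]
5.0 0.2 0 [ 0.35  0.6  -1.09  1.89  0.62  1.04 -0.92]
5.0 0.2 -80 [ 0.09  0.44 -0.71  1.91  0.36  0.92 -2.1 ]
5.0 0.0473 0 [-0.04  0.68 -0.55  1.99  0.58  0.63 -0.89]
5.0 0.0473 -80 [-0.19  0.64 -0.35  2.    0.39  0.57 -2.12]
```

```bash
python3 - <<'E'
from h import *
q=observe()['joint_pos'].copy(); print(np.degrees(yaw())); q[0]=-.38; goto_joints(q)
print(np.degrees(yaw()),observe()['tcp_pos'])
best=None
for a in (185,5):
    qs=[ik([.475,.19,z],down(np.radians(a+da))) for z,da in((.2,0),(.0473,0),(.0473,-80))]
    print(a,[None if s is None else np.round(s,2).tolist() for s in qs])
    w=max(abs(s[6]) for s in qs)
    if best is None or w<best[0]: best=(w,a)
a=best[1]; print('use',a)
move_pose([.475,.19,.2],down(np.radians(a)))
d=shot('wrist','w1'); print(d['vfov'],d['cx'],d['cy'],observe()['time_s'],observe()['tcp_pos'],np.round(observe()['joint_pos'],2))
for p in([.475,.19,.082],[.473,.236,.066],[.531,.207,.03]): print(proj(d,p,True))
E
```

```text
-69.55310694991859
17.884549330699556 [0.61812743 0.19926985 0.23796657]
185 [[0.07, 0.43, -0.67, 1.91, 0.34, 0.91, 2.46], [-0.02, 0.68, -0.57, 1.99, 0.61, 0.64, 2.24], [-0.24, 0.63, -0.29, 2.0, 0.32, 0.56, 1.08]]
5 [[-0.48, 0.35, 0.02, 1.94, -0.01, 0.85, -0.37], [-0.48, 0.61, 0.01, 2.01, -0.01, 0.52, -0.37], [-0.67, 0.62, 0.26, 2.03, -0.3, 0.53, -1.51]]
use 5
65.70646984690485 316.1908139748851 238.2832778643531 3.9417 [0.47659919 0.19013847 0.20071418] [-0.48  0.35  0.02  1.94 -0.01  0.85 -0.37]
[314.59776484 231.93997805]
[317.32089197 167.47097482]
[380.20077344 202.80787017]
```

View pics/w1.png

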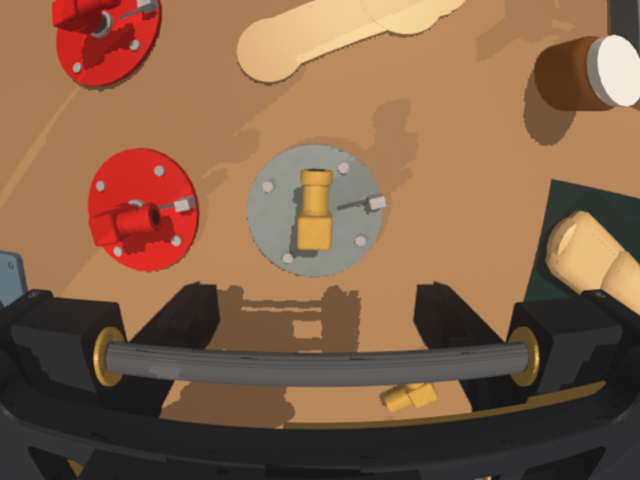

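Picture 4 shows the body top at about (315,234), the outlet end at (317,172), and the pointer top at (377,203). These agree with the predictions to about 3 px. I'll refine numerically on this frame.

```bash
python3 - <<'E'
from h import *
d=np.load('pics/w1.npz'); im=d['frame']; hsv=cv2.cvtColor(im,cv2.COLOR_RGB2HSV)
x0,y0,x1,y1=240,138,392,282; s=np.s_[y0:y1,x0:x1]
Z=lambda f:(lambda b:(b.__setitem__(s,f(hsv[s]).astype(np.uint8)*255),b)[1])(np.zeros(im.shape[:2],np.uint8))
m=Z(lambda h:h[...,1]<75); c=max(cv2.findContours(m,cv2.RETR_EXTERNAL,cv2.CHAIN_APPROX_NONE)[0],key=cv2.contourArea)
P=np.array([onz(*rayfish(d,*p[0]),.012)[:2] for p in c]); A=np.c_[2*P,np.ones(len(P))]; w=np.ones(len(P),bool)
for _ in range(8):
    q=np.linalg.lstsq(A[w],(P[w]**2).sum(1),rcond=None)[0]; R=np.sqrt(q[2]+q[0]**2+q[1]**2); e=abs(np.hypot(*(P-q[:2]).T)-R); w=e<.002
C=q[:2]; print('flange',C,R,w.mean())
b=Z(lambda h:(h[...,1]>150)&(h[...,0]>14)&(h[...,0]<28)&(h[...,2]>100))
c=max(cv2.findContours(b,cv2.RETR_EXTERNAL,cv2.CHAIN_APPROX_NONE)[0],key=cv2.contourArea); print('brass bbox',cv2.boundingRect(c))
# axis line: per-row left/right edge midpoints of the outlet (z .066) rows
pts=[]
for v in range(172,216):
    u=np.flatnonzero(b[v]); 
    if len(u): pts.append([onz(*rayfish(d,(u[0]+u[-1])/2,v),.066)[:2],u[0],u[-1]])
    if v%4==0: print(v,u[0],u[-1])
p=np.array([t[0] for t in pts]); dx,dy,X,Y=cv2.fitLine(p.astype(np.float32),cv2.DIST_HUBER,0,.01,.01).ravel()
if dy<0: dx,dy=-dx,-dy
print('axis deg',np.degrees(np.arctan2(dy,dx)),'offset of C from axis',(C[0]-X)*dy-(C[1]-Y)*dx)
t=Z(lambda h:(h[...,1]<30)&(h[...,2]>150)); n,l,st,ce=cv2.connectedComponentsWithStats(t)
for i in range(1,n):
    if st[i,4]>15:
        g=onz(*rayfish(d,*ce[i]),.03)[:2]-C; print('bright',ce[i],st[i],np.hypot(*g),np.degrees(np.arctan2(g[1],g[0])))
bt=onz(*rayfish(d,315.3,234),.082); print('bodytop',bt)
cv2.imwrite('pics/w1c.png',cv2.resize(im[y0:y1,x0:x1,::-1],None,fx=5,fy=5))
E
```

```text
flange [0.47478314 0.18898689] 0.06277739052920082 0.9683377308707124
brass bbox (298, 170, 34, 80)
172 302 331
176 302 331
180 302 331
184 304 328
188 304 327
192 304 327
196 304 327
200 304 327
204 304 326
208 303 326
212 300 328
axis deg 92.002075 offset of C from axis 0.00042444348346827067
bright [310.73707865 159.84644195] [ 272  145   78   43 1335] 0.050074830758323974 98.51317154817525
bright [266.1025641  186.71794872] [261 181  12  12  78] 0.049646406429837545 151.98862331940657
bright [376.76530612 202.5       ] [370 197  14  12  98] 0.05609828361987534 18.6982125329234
bright [360.18181818 240.92207792] [355 236  11  11  77] 0.046390730686234456 -23.012534574036533
bright [286.96153846 258.46153846] [283 253  10  10  52] 0.04571145137584946 -117.8627180009243
bodytop [0.47565467 0.1884706  0.082     ]
```

View pics/w1c.png

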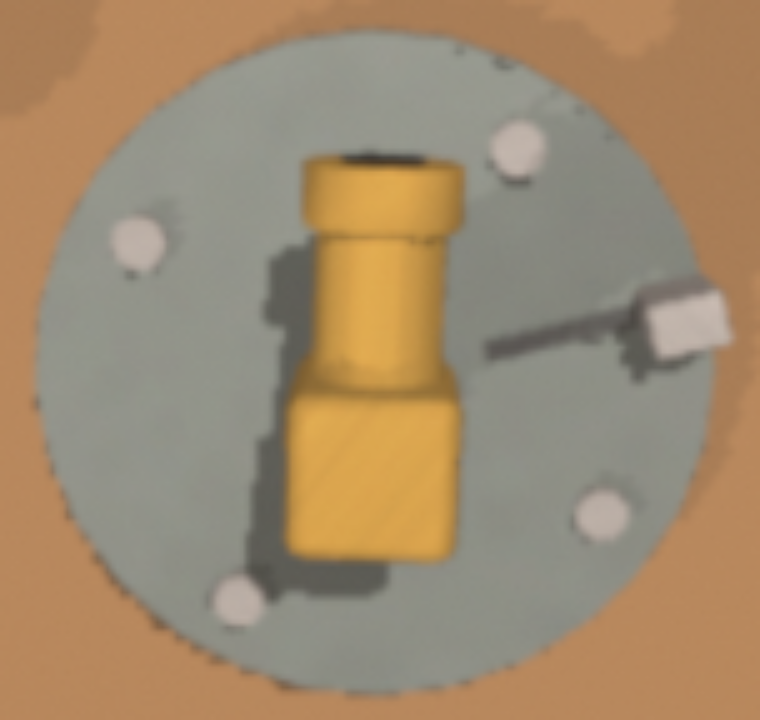

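Picture 5 (the crop) shows the pointer top at crop (690,323), with its dark line running from (487,352) to (635,315). I'll compute the line's direction, then descend with force stop and grip.

```bash
python3 - <<'E'
from h import *
d=np.load('pics/w1.npz')
P=lambda x,y,z:onz(*rayfish(d,240+(x-2)/5,138+(y-2)/5),z)[:2]
C=np.array([.4753,.1887])
a,b,m=P(487,352,.012),P(635,315,.012),P(690,323,.03)
A=lambda v:np.degrees(np.arctan2(v[1],v[0]))
print('line',A(b-a),A(a-C),A(b-C),'mark',A(m-C),np.hypot(*(m-C)))
move_pose([*C,.14],down(np.radians(2))); 
dwell(.2); o=observe(); print(o['tcp_pos'],np.degrees(yaw()))
e=o['tcp_pos'][:2]-C
print('stopped',move_linear([*C,.0473],speed=.08,f_stop=8)); dwell(.2)
o=observe(); print(o['tcp_pos'],np.degrees(yaw()),o['wrist_force'],o['time_s'])
if abs(o['tcp_pos'][2]-.0473)<.004:
    grip(.02,30); dwell(.2); o=observe(); print(o['opening'],o['wrist_force'],o['wrist_torque'],o['tcp_pos'],np.degrees(yaw()),o['joint_pos'],o['time_s'])
E
```

```text
line 19.666801921696194 18.00876985977667 18.961925854150525 mark 19.237821467568317 0.05647989817705714
[0.47687828 0.18927365 0.14174961] 2.00922189521954
stopped False
[0.47555865 0.1888211  0.04767242] 2.001647413051312 [0.12713898 0.83538908 0.32045956] 6.0
0.02835881898150445 [-3.07101878  0.38899731  1.81309428] [ 0.02018225  0.62153514 -0.00797031] [0.47472918 0.18865197 0.04721595] 2.0067021011178383 [-0.480275    0.60769036  0.01779303  2.01587499 -0.02095779  0.51924222
 -0.41243644] 7.1417
```

```bash
python3 - <<'E'
from h import *
z=.0473
for k in range(3):
    q=observe()['joint_pos'].copy(); q[6]-=np.radians(68/3 if k else 68/3); goto_joints(q)
    z-=.00014; dwell(.15)
    o=observe(); print(np.degrees(yaw()),o['opening'],o['tcp_pos'],np.round(o['wrist_force'],1),np.round(o['wrist_torque'],2),o['time_s'])
d=shot('wrist','w2'); t=shot('top','top2')
cv2.imwrite('pics/w2t.png',np.hstack([cv2.resize(d['frame'][120:320,220:420],(400,400)),cv2.resize(t['frame'][185:275,260:350],(400,400))])[:,:,::-1])
E
```

```text
-20.54676220658764 0.02846352588448421 [0.47496252 0.18863652 0.04718297] [ 0.2 -0.3 -2.5] [ 0.02  0.05 -0.05] 7.7583
-43.087516911692 0.028314959388887055 [0.47514157 0.18847372 0.0470805 ] [ 1.7 -1.3 -4.4] [-0.16 -0.25 -0.03] 8.375
-65.62524195448364 0.028757838302142496 [0.47526632 0.18827685 0.0470084 ] [ 1.9 -1.  -8.6] [-0.22 -0.44 -0.05] 8.9917
```

View pics/w2t.png

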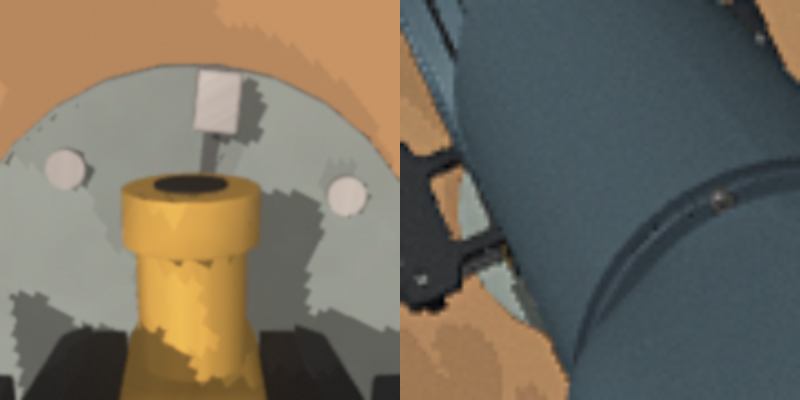

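Picture 6 shows the outlet mouth at crop (191,184) and the pointer top at (218,100) with its line at (209,152). The outlet is still a few degrees short (anticlockwise).

```bash
python3 - <<'E'
from h import *
d=np.load('pics/w2.npz'); C=np.array([.4751,.1885])
P=lambda x,y,z:onz(*rayfish(d,220+x/2-.25,120+y/2-.25),z)[:2]
A=lambda v:(np.degrees(np.arctan2(v[1],v[0])),np.hypot(*v))
print('outlet',A(P(191,184,.066)-C),'rim sides mid', A((P(122,190,.066)+P(260,190,.066))/2-C))
print('axis dir',A(P(191,184,.066)-P(192.5,262,.066)))
print('mark',A(P(218,100,.03)-C),'line',A(P(209,152,.012)-C), A(P(218,100,.03)-P(209,152,.012)))
# mark top face from mask
im=d['frame'];h=cv2.cvtColor(im,cv2.COLOR_RGB2HSV);b=((h[...,1]<40)&(h[...,2]>150)).astype(np.uint8)[150:192,310:348].copy()
n,l,st,ce=cv2.connectedComponentsWithStats(b);i=1+st[1:,4].argmax();print(ce[i]+[310,150],st[i],A(onz(*rayfish(d,*(ce[i]+[310,150])),.03)[:2]-C))
E
```

```text
outlet (np.float64(24.642392686059896), np.float64(0.04570963828594618)) rim sides mid (np.float64(24.651375538321684), np.float64(0.04466020618410484))
axis dir (np.float64(25.46893064137246), np.float64(0.014320682676361314))
mark (np.float64(18.7198256439236), np.float64(0.056926800269318185)) line (np.float64(18.77839319517869), np.float64(0.0420632193630789)) (np.float64(18.55408302587186), np.float64(0.014863665071609083))
[328.12143928 170.17241379] [  6   5  28  32 667] (np.float64(18.97660337829085), np.float64(0.05671297931880903))
```

Radii match the spec (45.7 and 56.9 mm). The outlet is at 24.6° and the mark at 18.8°, so I turn a further 5.6° and look again before release.

```bash
python3 - <<'E'
from h import *
q=observe()['joint_pos'].copy(); q[6]-=np.radians(5.6+0.1); goto_joints(q); dwell(.2)
o=observe(); print(np.degrees(yaw()),o['opening'],np.round(o['wrist_force'],1),o['time_s'])
grip(.06); dwell(.2); p=observe()['tcp_pos'].copy()
print(np.degrees(yaw()),observe()['opening'])
move_linear([p[0],p[1],.2],speed=.15); dwell(.2)
d=shot('wrist','w3'); print(observe()['time_s'],proj(d,[.475,.1885,.082],True))
u,v=map(int,proj(d,[.495,.195,.05],True)); print(u,v); x0,y0=u-75,v-75; print(x0,y0)
cv2.imwrite('pics/w3c.png',cv2.resize(d['frame'][y0:y0+150,x0:x0+150,::-1],None,fx=4,fy=4))
E
```

```text
-71.28420931498167 0.02831973949271592 [ 0.9 -1.  -8.5] 9.5417
-71.37738387219788 0.060034256669135415
11.7833 [315.81616575 231.86805289]
316 195
241 120
```

View pics/w3c.png

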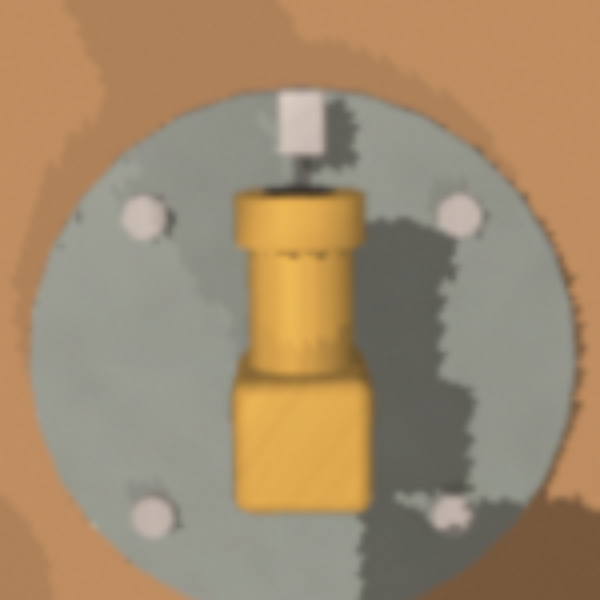

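Picture 7 shows the elbow released. The outlet mouth at crop (299,190) lines up with the pointer at (301,122) and its line. I'll do a last numeric check and then hand in.

```bash
python3 - <<'E'
from h import *
d=np.load('pics/w3.npz'); C=np.array([.4751,.1885])
P=lambda x,y,z:onz(*rayfish(d,241+x/4-.4,120+y/4-.4),z)[:2]
A=lambda v:(np.degrees(np.arctan2(v[1],v[0])),np.hypot(*v))
o,m=A(P(299.5,190,.066)-C),A(P(301,122,.03)-C); print(o,m)
if abs(o[0]-m[0])<3: finish_job(); print('done',observe()['time_s'])
E
```

```text
(np.float64(19.035831110598078), np.float64(0.045871365421343506)) (np.float64(18.698875802119208), np.float64(0.05678863905225106))
the job is handed in; nothing more can be done
the job is handed in; nothing more can be done
```

I screwed the brass elbow about 73° clockwise until its outlet pointed at the pointer, then let go, raised the gripper clear and handed the job in.

- **Alignment:** in the last wrist picture, taken after release, the outlet stood at 19.0° and the pointer at 18.7°. The outlet and pointer measured 45.9 mm and 56.8 mm from the stub's axis, close to the 46 mm and 57 mm given.
- **Limits:** the clock read 11.8 s at that last picture. The largest wrist force I read was about 9 N, sampled between moves.
- **Disagreement:** the gripper read about 28.4 mm on the 26 mm body. I didn't find the cause, but the elbow followed the gripper without visible slip.
- **Not checked:** I never moved to the tee, but I took no picture of it afterwards.

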